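Slide a sole blank under the press bridge

TASK

With the fingertips, push the honey-coloured sole blank along the bench, round nose first, under the low bridge of the green press frame until its nose rests gently on the steel back stop. Keep it flat on the bench all the way (do not pinch, lift or tip it), leave the other things where they are, and draw the hand clear at the end.

Things in the scene. Friction and masses are not known exactly. Their poses are not given: they have to be found in the camera images.
- sole: honey-coloured crepe sole blank lying loose on the bench, 0.15 to 0.28 kg: 150 mm long (y), 100 mm wide (x), 16 mm thick. One end, the nose, is a half circle of 50 mm radius; the other, the tail, is cut square. Origin: centre of the underside, half-way along. Its -y axis points out through the nose, +y through the tail
- sole_nose (a point): foremost point of the round nose, half-way up (75 mm from the sole's origin along its -y)
- sole_tail (a point): middle of the square tail edge, half-way up (75 mm from the sole's origin along its +y)
- press: low green press frame bolted to the bench. Origin: on the bench under the bridge's middle. Its passage, with bare bench as floor, runs along y: open at +y (mouth), closed at -y by the back stop. Two side rails 28 mm wide, 22 mm high, y -93 to +35 mm, leave 114 mm between them (x -57 to +57). With the nose on the stop the sole's origin meets the frame's and 53 mm of tail stick out of the bridge
- press_stop (a point): middle of the face of the steel back stop on which the nose comes to rest, 75 mm from the frame's origin along its -y, 11 mm above the bench; the stop is 22 mm high
- press_mouth (a point): middle of the opening under the bridge's front edge, 22 mm from the frame's origin along its +y, 11 mm above the bench. The bridge spans y -22 to +22 mm, underside 22 mm and top 46 mm above the bench, 170 mm wide (x); a black knob 38 mm across stands on its middle, up to 74 mm
- polish: bystander: flat red shoe-polish tin with steel lid, 72 mm across, 32 mm high; origin in its underside
- glue: bystander: amber glue jar with black cap, 68 mm across, 75 mm high; origin in its underside
- heels: bystander: black rubber heel block, D-shaped, 90 x 65 mm, 30 mm high, its round end 60 mm from the origin; origin in its underside
- last: bystander: pale wooden shoe last, about 200 x 56 mm, 91 mm high; origin in its underside
- hammer: bystander: hammer lying flat, 240 mm long; origin on the bench below it
- brush: bystander: dark wooden shoe brush, bristles down, 150 x 50 mm, 45 mm high; origin in its underside
- driver: bystander: screwdriver lying flat, 200 mm long; origin on the bench below it
Things that resemble listed ones, but are neither listed nor needed, are in the scene too. There is more than one size of the sole; the job needs the smaller.

How it is judged:
On the way:
1. the nose has slid in at the mouth, under the bridge, flat (y of sole_nose in the frame of press below 0.015 m and x of sole_nose in the frame of press between -0.02 and 0.02 m and y of sole_tail in the frame of press above 0.09 m).
At the end, for the whole second after the job is handed in: the sole lies at rest, flat on the bench under the bridge, nose within 6 mm of the back stop and nose and tail both within 16 mm of the middle of the passage (y of sole_nose in the frame of press between -0.08 and -0.069 m and x of sole_tail in the frame of press between -0.016 and 0.016 m and x of sole_nose in the frame of press between -0.016 and 0.016 m and y of sole_tail in the frame of press above 0.06 m and height (world z) of sole below 0.003 m and angle between sole's own z axis and vertical below 0.04 rad and linear speed of sole below 0.01 m/s); the robot touches nothing.
It fails at once if the sole is lifted more than 8 mm off the bench (height (world z) of sole above 0.008 m).
It fails at once if the sole is tipped by more than 0.1 rad (angle between sole's own z axis and vertical above 0.1 rad).
It fails at once if the sole is pushed against the press frame with over 50 N (contact force between sole and press above 50 N).
It fails at once if another thing on the bench is moved more than 15 mm (distance of any of polish, glue, heels, last, hammer, brush, driver from where it was at the start of the episode above 0.015 m).
It also fails if it takes over 64 s, if anything falls off the work surface, if the arm or the gripper's body presses on something with over 40 N, if the wrist force passes 120 N, or if a joint passes its speed limit or range.

ROBOT

A 7-joint arm with a two-finger parallel gripper is mounted at the origin on the work surface. World frame = base frame: x ahead of the robot, y to its left, z up, the work surface at z = 0. Lengths are in m, angles in rad, forces in N, time in s.
With the tool pointing down it reaches from about 0.425 to 0.925 m from the base axis. Payload 6.8 kg.
Tool frame: the origin (TCP) lies on the mounting face of the last link; the fingertips stand 173 mm ahead of it and the grasp point (between the pads) lies 155 mm ahead of it; z points along the fingers, y is the line along which they close (so a half turn about z gives the same grasp; the last joint's range is limited). The gripper opens to 85 mm and grips with 20 to 120 N. Pads are 22 mm wide; open, the fingers measure 114 mm over their backs; the gripper's body (76 mm by 85 mm) begins 54 mm behind the grasp point. The pads swing forward as they close: fully open they stand 13 mm farther back than shut.
Start: joints at [1.103, 0.477, 0.022, 1.555, -0.011, 1.109, -0.083], TCP at [0.238, -0.632, 0.405] pointing down, gripper open.
Joint ranges: [-2.96, 2.96], [-0.34, 2.1], [-1.41, 1.46], [0.24, 2.44], [-1.37, 4.51], [0.17, 1.92], [-2.96, 2.96]. Speed limits (rad/s): [2.39, 2.39, 3.14, 3.14, 3.14, 3.14, 3.14].

INTERFACE

Orientations are given as a rotation vector (axis times angle).
In Python, from bench import r gives the robot as it stands.
- The arm moves only by the tool arm_command, never from a script. Its argument "plan" is a list of rows, each an object of numbers: "claw": the closure, from 0 (fully open) to 1 (shut); "tx", "ty", "tz": the shift along the tool's x, y, z in m; "ax", "ay", "az": the turn, a rotation vector about the tool's x, y, z in degrees. A call has exactly 10 rows; each row shifts and turns the commanded pose from where the row before left it, along the tool's axes as they then stand; what a row does not reach is not made up. A row lasts 1/12 s, in which the tool goes at most 41.7 mm and 7.16 degrees, less where a joint would pass 70% of its speed; a pose out of reach is approached as far as the arm can. A call is refused whole if a number of a shift passes 0.0417 or a number of a turn 7.16, either way. A call with a gripper value outside its range is refused whole. The fingers move at their own pace and stop on an object; "squeeze" is the grip in N (left out, the last holds). Time passes only in rows, so rows that do not move let the fingers close, or fill a call up. It gives the time, the measured TCP pose, the force, the opening and the grip force at its end, in the units of the state.
- r.get_obs(): the state, without advancing time (a new reading comes with each control period).
- r.grab_frame(name): name is "scene" or "top" or "wrist"; returns the picture (480x640x3 uint8, red, green, blue); there is no depth.
- r.camera_model(name): a dict with "fx", "fy", "cx", "cy" (pixels), "position" and "orientation" of the camera in the world; the wrist camera has in their place "tool_from_camera" (4x4, takes a point from camera to tool coordinates, whose origin is the TCP and whose axes are the flange's). Camera axes: x right, y up, looking along -z (the intrinsics and any distortion apply to the point x, -y, -z); pixel columns grow to the right and rows downward; lengths in m; the calibration is good to about 2 mm. A picture is of the moment at which its call begins: read the wrist's pose just before it. camera_model takes no time and is no camera call.
- r.hand_in(): hands the job in; it is judged then, once.
Trained networks look in the newest picture that a camera, given by its name, has taken for a name from the list of things; names that differ only in an ending like _2 or _b are one class to them, and where a whole thing is asked for, a point or a joint stands for the part that bears it (a point fixed in the world has none). Each returns a list of dicts, best first, with "confidence" (0 to 1); they miss things now and then, are a little off and sometimes report something else, mostly with a low value. They report only what shows in the picture. A call takes as long as a camera call. They do not tell look-alikes from the thing itself.
- r.boxes_of(target, camera): "location" ([x, y, z] in m, in the coordinates of the camera as it stood for that picture, good to about 4 mm: the middle of the surface that is visible of it).
- r.tip_of(target, camera): "location" ([x, y, z] in m, in the coordinates of the camera as it stood for that picture, good to about 4 mm: a listed point, or the origin of a listed thing).
The state is a dict: "clock": time; "joints": joint angles; "qvel": joint speeds; "tau": joint torques, N m; "tcp_pos": TCP position; "orientation": TCP orientation; "contact_force": force on the tool from outside, world axes, zero at the start; "moment": the same for the moment, N m; "grip_width": finger opening in m; "gripper_force": force on a finger pad.
Only numpy, scipy, OpenCV 4.12 (cv2) and the standard library are available. Lean on these libraries where they do the work, as an engineer would, in place of code of your own. Each camera call takes 0.05 s, during which the arm holds its last target. There are 200 camera calls.

## Working session

There is one attempt and no reset: what is moved stays moved. The work goes in short steps, Python scripts to look and compute and a tool call to move; the robot and the scene stay as the last step left them, time stands still between calls to the robot, and variables do not carry over. Pictures are saved under pics/ and viewed, at most 10 in all, crops included, and the job is handed in when it is done.

Besides the shell and the picture viewer there is one more tool, called after "Call:" by a JSON object that holds its "name" and its "arguments", one argument or row to a line. arm_command: Moves the arm, as the interface text tells. Its arguments: {"type":"object","properties":{"plan":{"type":"array","items":{"type":"object","properties":{"claw":{"type":"number"},"tx":{"type":"number"},"ty":{"type":"number"},"tz":{"type":"number"},"ax":{"type":"number"},"ay":{"type":"number"},"az":{"type":"number"}}}},"squeeze":{"type":"number"}},"required":["plan"]}

```bash
mkdir -p pics; cat > h.py <<'E'
import numpy as np, cv2
from scipy.spatial.transform import Rotation as R
from bench import r
def cam(n):
    m=r.camera_model(n)
    if 'position' in m:
        o=np.array(m['orientation'],float)
        Rm=o if o.shape==(3,3) else R.from_rotvec(o).as_matrix()
        T=np.eye(4);T[:3,:3]=Rm;T[:3,3]=m['position'];return m,T
    s=r.get_obs();B=np.eye(4);B[:3,:3]=R.from_rotvec(s['orientation']).as_matrix();B[:3,3]=s['tcp_pos']
    return m,B@np.array(m['tool_from_camera'])
def shot(n,f):
    im=r.grab_frame(n);cv2.imwrite('pics/'+f,im[:,:,::-1]);return im
def W(T,p): return (T@np.r_[p,1])[:3]
def px(m,T,p):
    q=np.linalg.inv(T)@np.r_[p,1];return m['cx']+m['fx']*q[0]/-q[2], m['cy']+m['fy']*-q[1]/-q[2]
def ray(m,T,u,v,z):
    d=T[:3,:3]@np.array([(u-m['cx'])/m['fx'],-(v-m['cy'])/m['fy'],-1]);o=T[:3,3];return o+d*(z-o[2])/d[2]
E
python3 - <<'E'
from h import *
np.set_printoptions(precision=3,suppress=True)
s=r.get_obs();print(s['clock'],s['tcp_pos'],s['orientation'],s['contact_force'])
print(r.camera_model('top'));print(r.camera_model('wrist'))
m,T=cam('top');shot('top','top.png')
for n in ['sole_nose','sole_tail','press_stop','press_mouth','sole','press','polish','glue','heels','last','hammer','brush','driver']:
    for d in r.tip_of(n,'top')[:3]: w=W(T,d['location']);print(n,round(d['confidence'],2),w,np.round(px(m,T,w)))
E
```

```text
0.0 [ 0.238 -0.632  0.404] [-3.089 -0.562  0.001] [ 0.648 -0.295  0.516]
{'fx': 596.4961432070593, 'fy': 596.4961432070593, 'cx': 316.8887766567966, 'cy': 240.16840001483342, 'position': array([ 0.269, -0.021,  1.477]), 'orientation': array([ 0.134, -0.115, -1.54 ])}
{'fx': 407.2883439737089, 'fy': 407.2883439737089, 'cx': 317.34676017226246, 'cy': 234.89852957903486, 'tool_from_camera': array([[-0.   ,  0.95 ,  0.311,  0.079],
       [ 1.   ,  0.   , -0.   , -0.002],
       [-0.   ,  0.311, -0.95 ,  0.032],
       [ 0.   ,  0.   ,  0.   ,  1.   ]])}
sole_nose 0.77 [0.495 0.036 0.007] [302. 243.]
sole_nose 0.67 [0.147 0.307 0.013] [185. 383.]
sole_tail 0.6 [0.328 0.226 0.011] [223. 309.]
sole_tail 0.57 [0.443 0.173 0.01 ] [247. 262.]
press_stop 0.97 [ 0.553 -0.156  0.013] [380. 222.]
press_stop 0.29 [ 0.543 -0.086  0.001] [352. 226.]
press_mouth 0.87 [ 0.539 -0.064  0.009] [343. 227.]
sole 0.96 [ 0.469  0.102 -0.001] [276. 253.]
sole 0.9 [0.237 0.265 0.001] [205. 345.]
press 0.83 [ 0.54  -0.083 -0.002] [351. 228.]
polish 0.57 [ 0.79  -0.064  0.004] [345. 131.]
glue 0.83 [ 0.763 -0.253  0.   ] [418. 144.]
heels 0.86 [0.796 0.11  0.001] [278. 128.]
last 0.79 [ 0.483 -0.468  0.   ] [505. 254.]
hammer 0.62 [0.378 0.45  0.001] [134. 286.]
brush 0.83 [0.632 0.442 0.003] [145. 186.]
brush 0.6 [ 0.485 -0.464 -0.004] [503. 253.]
driver 0.6 [ 0.268 -0.345 -0.001] [456. 340.]
```

View pics/top.png

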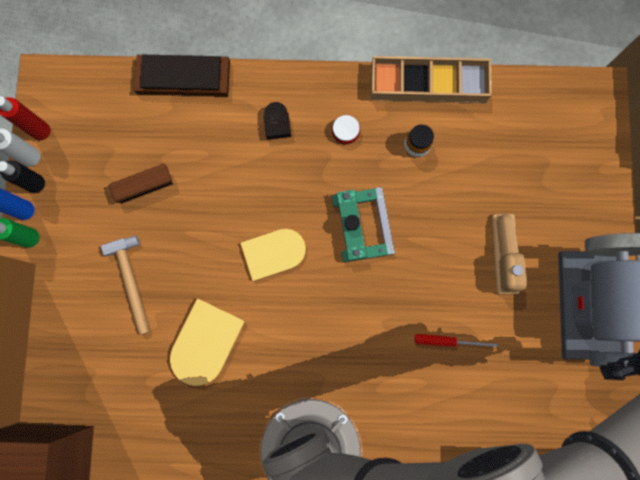

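The smaller sole is at about (276,253), with its nose at (302,243) pointing right. The press is at (351,228), with its mouth facing left towards the sole. The larger look-alike is at (205,345). The detections fit the picture and the given sizes. I'll use an SE(2) helper to get constant row values for each move.

```bash
cat >> h.py <<'E'
np.set_printoptions(precision=4,suppress=True)
def yaw(s): x=R.from_rotvec(s['orientation']).as_matrix()[:,0];return np.degrees(np.arctan2(x[1],x[0]))
def rows(p0,y0,p1,y1,n=10):
    "constant row (tx,ty,tz mm; az deg) from pose to pose, tool down"
    a=(y1-y0+180)%360-180;a/=n
    def B(y): c,s=np.cos(np.radians(y)),np.sin(np.radians(y));return np.array([[c,s],[s,-c]]) # tool x,y in world
    S=sum(B(y0+a*k) for k in range(n));t=np.linalg.solve(S,np.array(p1[:2])-p0[:2])
    return np.r_[t*1000,-(p1[2]-p0[2])*1000/n,-a].round(2)
# press frame
PO=np.array([.54,-.083]);PY=np.array([-.15,.989])
PX=np.array([PY[1],-PY[0]]);PH=np.degrees(np.arctan2(PY[1],PY[0]))  # yaw of press y
def toP(p): d=np.array(p[:2])-PO;return np.array([d@PX,d@PY])
def frP(x,y): return PO+x*PX+y*PY
E
python3 - <<'E'
from h import *
s=r.get_obs();p=s['tcp_pos'];y=yaw(s);print(y)
n,t=np.array([.495,.036]),np.array([.443,.173]);h=(t-n)/np.linalg.norm(t-n);hy=np.degrees(np.arctan2(h[1],h[0]))
print('sole yaw',hy,'press',PH,toP(n),toP(t))
tgt=np.r_[t+h*.045,.30];print('tgt',tgt)
L=[(p,y),(np.array([.50,-.32,.404]),y+45),(np.array([.44,.07,.404]),hy),(tgt,hy)]
for a,b in zip(L,L[1:]): print(rows(*a,*b))
E
```

```text
20.612979274225967
sole yaw 110.7848610139685 press 98.62422873633783 [-0.0267  0.1244] [-0.0575  0.2677]
tgt [0.427  0.2151 0.3   ]
[41.28 -6.58  0.07 -4.5 ]
[39.48 -8.97 -0.   -4.52]
[14.02  3.94 10.4  -0.  ]
```

Call:
{"name": "arm_command", "arguments": {
  "plan": [
    {"tx": 0.041, "ty": -0.0066, "az": -4.5, "claw": 0.3},
    {"tx": 0.041, "ty": -0.0066, "az": -4.5, "claw": 0.3},
    {"tx": 0.041, "ty": -0.0066, "az": -4.5, "claw": 0.3},
    {"tx": 0.041, "ty": -0.0066, "az": -4.5, "claw": 0.3},
    {"tx": 0.041, "ty": -0.0066, "az": -4.5, "claw": 0.3},
    {"tx": 0.041, "ty": -0.0066, "az": -4.5, "claw": 0.3},
    {"tx": 0.041, "ty": -0.0066, "az": -4.5, "claw": 0.3},
    {"tx": 0.041, "ty": -0.0066, "az": -4.5, "claw": 0.3},
    {"tx": 0.041, "ty": -0.0066, "az": -4.5, "claw": 0.3},
    {"tx": 0.041, "ty": -0.0066, "az": -4.5, "claw": 0.3}
  ]
}}

```text
invalid input at $.plan[0]: expected keys claw, tx, ty, tz, ax, ay, az
```

Call:
{"name": "arm_command", "arguments": {
  "plan": [
    {"tx": 0.0395, "ty": -0.009, "az": -4.5, "claw": 0.3},
    {"tx": 0.0395, "ty": -0.009, "az": -4.5, "claw": 0.3},
    {"tx": 0.0395, "ty": -0.009, "az": -4.5, "claw": 0.3},
    {"tx": 0.0395, "ty": -0.009, "az": -4.5, "claw": 0.3},
    {"tx": 0.0395, "ty": -0.009, "az": -4.5, "claw": 0.3},
    {"tx": 0.0395, "ty": -0.009, "az": -4.5, "claw": 0.3},
    {"tx": 0.0395, "ty": -0.009, "az": -4.5, "claw": 0.3},
    {"tx": 0.0395, "ty": -0.009, "az": -4.5, "claw": 0.3},
    {"tx": 0.0395, "ty": -0.009, "az": -4.5, "claw": 0.3},
    {"tx": 0.0395, "ty": -0.009, "az": -4.5, "claw": 0.3}
  ]
}}

```text
invalid input at $.plan[0]: expected keys claw, tx, ty, tz, ax, ay, az
```

Call:
{"name": "arm_command", "arguments": {
  "plan": [
    {"tx": 0.014, "ty": 0.004, "tz": 0.0104, "claw": 0.3},
    {"tx": 0.014, "ty": 0.004, "tz": 0.0104, "claw": 0.3},
    {"tx": 0.014, "ty": 0.004, "tz": 0.0104, "claw": 0.3},
    {"tx": 0.014, "ty": 0.004, "tz": 0.0104, "claw": 0.3},
    {"tx": 0.014, "ty": 0.004, "tz": 0.0104, "claw": 0.3},
    {"tx": 0.014, "ty": 0.004, "tz": 0.0104, "claw": 0.3},
    {"tx": 0.014, "ty": 0.004, "tz": 0.0104, "claw": 0.3},
    {"tx": 0.014, "ty": 0.004, "tz": 0.0104, "claw": 0.3},
    {"tx": 0.014, "ty": 0.004, "tz": 0.0104, "claw": 0.3},
    {"tx": 0.014, "ty": 0.004, "tz": 0.0104, "claw": 0.3}
  ]
}}

```text
invalid input at $.plan[0]: expected keys claw, tx, ty, tz, ax, ay, az
```

Every row needs all seven keys.

Call:
{"name": "arm_command", "arguments": {
  "plan": [
    {"tx": 0.041, "ty": -0.0066, "tz": 0, "ax": 0, "ay": 0, "az": -4.5, "claw": 0.3},
    {"tx": 0.041, "ty": -0.0066, "tz": 0, "ax": 0, "ay": 0, "az": -4.5, "claw": 0.3},
    {"tx": 0.041, "ty": -0.0066, "tz": 0, "ax": 0, "ay": 0, "az": -4.5, "claw": 0.3},
    {"tx": 0.041, "ty": -0.0066, "tz": 0, "ax": 0, "ay": 0, "az": -4.5, "claw": 0.3},
    {"tx": 0.041, "ty": -0.0066, "tz": 0, "ax": 0, "ay": 0, "az": -4.5, "claw": 0.3},
    {"tx": 0.041, "ty": -0.0066, "tz": 0, "ax": 0, "ay": 0, "az": -4.5, "claw": 0.3},
    {"tx": 0.041, "ty": -0.0066, "tz": 0, "ax": 0, "ay": 0, "az": -4.5, "claw": 0.3},
    {"tx": 0.041, "ty": -0.0066, "tz": 0, "ax": 0, "ay": 0, "az": -4.5, "claw": 0.3},
    {"tx": 0.041, "ty": -0.0066, "tz": 0, "ax": 0, "ay": 0, "az": -4.5, "claw": 0.3},
    {"tx": 0.041, "ty": -0.0066, "tz": 0, "ax": 0, "ay": 0, "az": -4.5, "claw": 0.3}
  ]
}}

```text
clock: 1.53
tcp_pos: [0.4989, -0.3198, 0.4049]
orientation: [2.636, 1.707, 0.001]
contact_force: [1.2, -0.7, 0.8]
grip_width: 0.0594
gripper_force: 0.0
```

Call:
{"name": "arm_command", "arguments": {
  "plan": [
    {"tx": 0.0395, "ty": -0.009, "tz": 0, "ax": 0, "ay": 0, "az": -4.5, "claw": 0.3},
    {"tx": 0.0395, "ty": -0.009, "tz": 0, "ax": 0, "ay": 0, "az": -4.5, "claw": 0.3},
    {"tx": 0.0395, "ty": -0.009, "tz": 0, "ax": 0, "ay": 0, "az": -4.5, "claw": 0.3},
    {"tx": 0.0395, "ty": -0.009, "tz": 0, "ax": 0, "ay": 0, "az": -4.5, "claw": 0.3},
    {"tx": 0.0395, "ty": -0.009, "tz": 0, "ax": 0, "ay": 0, "az": -4.5, "claw": 0.3},
    {"tx": 0.0395, "ty": -0.009, "tz": 0, "ax": 0, "ay": 0, "az": -4.5, "claw": 0.3},
    {"tx": 0.0395, "ty": -0.009, "tz": 0, "ax": 0, "ay": 0, "az": -4.5, "claw": 0.3},
    {"tx": 0.0395, "ty": -0.009, "tz": 0, "ax": 0, "ay": 0, "az": -4.5, "claw": 0.3},
    {"tx": 0.0395, "ty": -0.009, "tz": 0, "ax": 0, "ay": 0, "az": -4.5, "claw": 0.3},
    {"tx": 0.0395, "ty": -0.009, "tz": 0, "ax": 0, "ay": 0, "az": -4.5, "claw": 0.3}
  ]
}}

```text
clock: 2.37
tcp_pos: [0.4374, 0.0706, 0.4051]
orientation: [1.782, 2.586, 0.001]
contact_force: [0.8, 0.9, -0.4]
grip_width: 0.0597
gripper_force: 0.0
```

Call:
{"name": "arm_command", "arguments": {
  "plan": [
    {"tx": 0.014, "ty": 0.004, "tz": 0.0104, "ax": 0, "ay": 0, "az": 0, "claw": 0.3},
    {"tx": 0.014, "ty": 0.004, "tz": 0.0104, "ax": 0, "ay": 0, "az": 0, "claw": 0.3},
    {"tx": 0.014, "ty": 0.004, "tz": 0.0104, "ax": 0, "ay": 0, "az": 0, "claw": 0.3},
    {"tx": 0.014, "ty": 0.004, "tz": 0.0104, "ax": 0, "ay": 0, "az": 0, "claw": 0.3},
    {"tx": 0.014, "ty": 0.004, "tz": 0.0104, "ax": 0, "ay": 0, "az": 0, "claw": 0.3},
    {"tx": 0.014, "ty": 0.004, "tz": 0.0104, "ax": 0, "ay": 0, "az": 0, "claw": 0.3},
    {"tx": 0.014, "ty": 0.004, "tz": 0.0104, "ax": 0, "ay": 0, "az": 0, "claw": 0.3},
    {"tx": 0.014, "ty": 0.004, "tz": 0.0104, "ax": 0, "ay": 0, "az": 0, "claw": 0.3},
    {"tx": 0.014, "ty": 0.004, "tz": 0.0104, "ax": 0, "ay": 0, "az": 0, "claw": 0.3},
    {"tx": 0.014, "ty": 0.004, "tz": 0.0104, "ax": 0, "ay": 0, "az": 0, "claw": 0.3}
  ]
}}

```text
clock: 3.2
tcp_pos: [0.4263, 0.2145, 0.3004]
orientation: [1.788, 2.582, 0.001]
contact_force: [-0.1, -0.3, -0.4]
grip_width: 0.06
gripper_force: 0.0
```

```bash
python3 - <<'E'
from h import *
s=r.get_obs();m,T=cam('wrist');shot('wrist','w1.png');print(s['tcp_pos'],yaw(s))
for n in ['sole_nose','sole_tail','sole','press_stop','press_mouth','press']:
    for d in r.tip_of(n,'wrist')[:2]: w=W(T,d['location']);print(n,round(d['confidence'],2),w,np.round(px(m,T,w)))
E
```

```text
[0.4263 0.2145 0.3004] 110.59422969983171
sole_nose 0.97 [0.4903 0.0305 0.0048] [313. 453.]
sole_tail 0.86 [0.322  0.2284 0.0069] [172. 154.]
sole_tail 0.57 [0.4409 0.1668 0.0077] [314. 296.]
sole 0.61 [ 0.466   0.1011 -0.0032] [315. 371.]
sole 0.59 [ 0.2313  0.266  -0.003 ] [47. 40.]
```

View pics/w1.png

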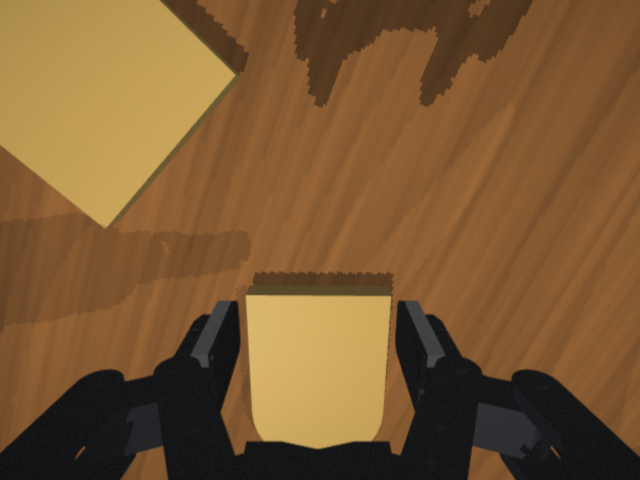

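The tail edge of the right sole runs level along row 295, columns 247–391, with the nose near row 448, so the hand's yaw matches it. The big sole's nearest corner is at (105,226). I'll compute the tail corners and the descent.

```bash
python3 - <<'E'
from h import *
s=r.get_obs();m,T=cam('wrist');p=s['tcp_pos'];y=yaw(s)
a,b,c=[ray(m,T,*q,.016) for q in [(247,295),(391,295),(105,226)]]
print(a,b,np.linalg.norm(a-b),'mid',(a+b)/2,'big corner',c)
t=((a+b)/2)[:2];u=(b-a)[:2];hy=np.degrees(np.arctan2(u[1],u[0]));print('edge dir',hy)
h=np.array([np.cos(np.radians(y)),np.sin(np.radians(y))])
print('big corner in tool', (c[:2]-p[:2])@h,(c[:2]-p[:2])@np.array([h[1],-h[0]]))
o=t-h*.075;print('sole origin P',toP(o),'nose',toP(t-h*.15))
tg=np.r_[t+h*.036,.188];print(tg,rows(p,y,tg,y))
E
```

```text
[0.3965 0.1536 0.016 ] [0.4893 0.1883 0.016 ] 0.09904638490918159 mid [0.4429 0.1709 0.016 ] big corner [0.2952 0.1686 0.016 ]
edge dir 20.507856289801836
big corner in tool 0.004565137276360431 -0.13863290096199313
sole origin P [-0.0425  0.1923] nose [-0.027   0.1189]
[0.4303 0.2046 0.188 ] [-0.91  0.05 11.32 -0.  ]
```

Call:
{"name": "arm_command", "arguments": {
  "plan": [
    {"tx": 0, "ty": 0, "tz": 0.0113, "ax": 0, "ay": 0, "az": 0, "claw": 0.3},
    {"tx": 0, "ty": 0, "tz": 0.0113, "ax": 0, "ay": 0, "az": 0, "claw": 0.3},
    {"tx": 0, "ty": 0, "tz": 0.0113, "ax": 0, "ay": 0, "az": 0, "claw": 0.3},
    {"tx": 0, "ty": 0, "tz": 0.0113, "ax": 0, "ay": 0, "az": 0, "claw": 0.3},
    {"tx": 0, "ty": 0, "tz": 0.0113, "ax": 0, "ay": 0, "az": 0, "claw": 0.3},
    {"tx": 0, "ty": 0, "tz": 0.0113, "ax": 0, "ay": 0, "az": 0, "claw": 0.3},
    {"tx": 0, "ty": 0, "tz": 0.0113, "ax": 0, "ay": 0, "az": 0, "claw": 0.3},
    {"tx": 0, "ty": 0, "tz": 0.0113, "ax": 0, "ay": 0, "az": 0, "claw": 0.3},
    {"tx": 0, "ty": 0, "tz": 0.0113, "ax": 0, "ay": 0, "az": 0, "claw": 0.3},
    {"tx": 0, "ty": 0, "tz": 0.0113, "ax": 0, "ay": 0, "az": 0, "claw": 0.3}
  ]
}}

```text
clock: 4.38
tcp_pos: [0.4262, 0.2139, 0.1865]
orientation: [-1.788, -2.583, 0.0]
contact_force: [0.0, -0.1, 0.4]
grip_width: 0.0597
gripper_force: 0.0
```

```bash
python3 - <<'E'
from h import *
s=r.get_obs();m,T=cam('wrist');shot('wrist','w2.png');print(s['tcp_pos'],yaw(s),s['contact_force'])
E
```

```text
[0.4262 0.2139 0.1865] 110.6206402752506 [ 0.0422 -0.1484  0.3592]
```

View pics/w2.png

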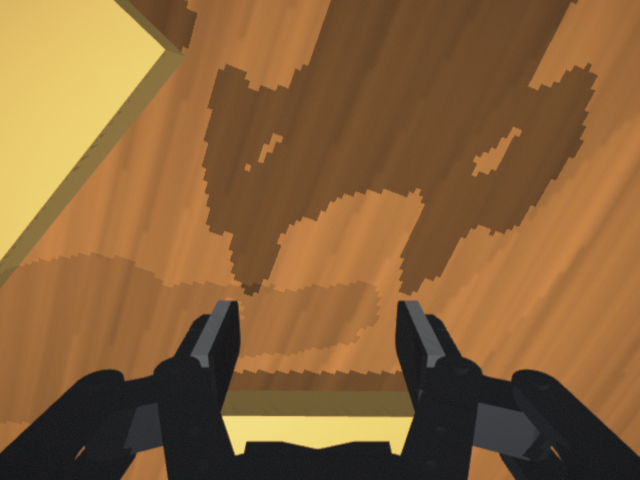

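The tips (row ~300) are right over their shadows and the tail edge is ahead at row ~415. The hand is still about 10–17 mm up. Next I'll compute the push waypoints.

```bash
cat >> h.py <<'E'
def tool(x,y,th,off=.086,z=.1765):
    a=np.radians(th);return np.r_[frP(x-off*np.sin(a),y+off*np.cos(a)),z],PH+th
E
python3 - <<'E'
from h import *
s=r.get_obs();p=s['tcp_pos'];y=yaw(s)
W_=[(p,y),tool(-.0425,.1923,12),tool(-.0415,.187,12),tool(-.015,.104,14),tool(-.003,.05,7),tool(0,.01,0)]
for a,b in zip(W_,W_[1:]): print(b,rows(*a,*b))
E
```

```text
(array([0.4388, 0.1813, 0.1765]), np.float64(110.62422873633783)) [-3.47  0.11  0.84 -0.  ]
(array([0.4406, 0.1762, 0.1765]), np.float64(110.62422873633783)) [-0.54 -0.01 -0.   -0.  ]
(array([0.4765, 0.097 , 0.1765]), np.float64(112.62422873633783)) [-8.69  0.43 -0.   -0.2 ]
(array([0.5064, 0.0488, 0.1765]), np.float64(105.62422873633783)) [-5.54  1.21 -0.    0.7 ]
(array([0.5256, 0.0119, 0.1765]), np.float64(98.62422873633783)) [-4.02  1.08 -0.    0.7 ]
```

Call:
{"name": "arm_command", "arguments": {
  "plan": [
    {"tx": 0, "ty": 0, "tz": 0.002, "ax": 0, "ay": 0, "az": 0, "claw": 0.3},
    {"tx": 0, "ty": 0, "tz": 0.002, "ax": 0, "ay": 0, "az": 0, "claw": 0.3},
    {"tx": 0, "ty": 0, "tz": 0.002, "ax": 0, "ay": 0, "az": 0, "claw": 0.3},
    {"tx": 0, "ty": 0, "tz": 0.002, "ax": 0, "ay": 0, "az": 0, "claw": 0.3},
    {"tx": -0.004, "ty": 0, "tz": 0.002, "ax": 0, "ay": 0, "az": 0, "claw": 0.3},
    {"tx": -0.006, "ty": 0, "tz": 0, "ax": 0, "ay": 0, "az": 0, "claw": 0.3},
    {"tx": -0.006, "ty": 0, "tz": 0, "ax": 0, "ay": 0, "az": 0, "claw": 0.3},
    {"tx": -0.006, "ty": 0, "tz": 0, "ax": 0, "ay": 0, "az": 0, "claw": 0.3},
    {"tx": -0.005, "ty": 0, "tz": 0, "ax": 0, "ay": 0, "az": 0, "claw": 0.3},
    {"tx": -0.003, "ty": 0, "tz": 0, "ax": 0, "ay": 0, "az": 0, "claw": 0.3}
  ]
}}

```text
clock: 5.27
tcp_pos: [0.4373, 0.1846, 0.1778]
orientation: [1.79, 2.581, -0.0]
contact_force: [0.0, -0.4, 0.6]
grip_width: 0.06
gripper_force: 0.0
```

Call:
{"name": "arm_command", "arguments": {
  "plan": [
    {"tx": -0.003, "ty": 0, "tz": 0, "ax": 0, "ay": 0, "az": 0, "claw": 0.3},
    {"tx": -0.003, "ty": 0, "tz": 0, "ax": 0, "ay": 0, "az": 0, "claw": 0.3},
    {"tx": -0.003, "ty": 0, "tz": 0, "ax": 0, "ay": 0, "az": 0, "claw": 0.3},
    {"tx": -0.004, "ty": 0.0004, "tz": 0, "ax": 0, "ay": 0, "az": -0.2, "claw": 0.3},
    {"tx": -0.005, "ty": 0.0004, "tz": 0, "ax": 0, "ay": 0, "az": -0.2, "claw": 0.3},
    {"tx": -0.005, "ty": 0.0004, "tz": 0, "ax": 0, "ay": 0, "az": -0.2, "claw": 0.3},
    {"tx": -0.005, "ty": 0.0004, "tz": 0, "ax": 0, "ay": 0, "az": -0.2, "claw": 0.3},
    {"tx": -0.005, "ty": 0.0004, "tz": 0, "ax": 0, "ay": 0, "az": -0.2, "claw": 0.3},
    {"tx": -0.005, "ty": 0.0004, "tz": 0, "ax": 0, "ay": 0, "az": -0.2, "claw": 0.3},
    {"tx": -0.004, "ty": 0.0004, "tz": 0, "ax": 0, "ay": 0, "az": -0.2, "claw": 0.3}
  ]
}}

```text
clock: 6.1
tcp_pos: [0.4548, 0.147, 0.1777]
orientation: [1.756, 2.605, 0.0]
contact_force: [-0.7, 1.5, 1.4]
grip_width: 0.0603
gripper_force: 1.1
```

```bash
python3 - <<'E'
from h import *
s=r.get_obs();m,T=cam('wrist');im=shot('wrist','w3.png');print(s['tcp_pos'],yaw(s),s['contact_force'])
top=shot('top','t3.png');c=cv2.resize(top[160:300,200:420],None,fx=3,fy=3)
w=cv2.resize(im,(440,330));o=np.zeros((420+0,660,3),np.uint8);o[:]=c
cv2.imwrite('pics/c3.png',np.vstack([o,cv2.copyMakeBorder(w[170:],0,0,0,220,cv2.BORDER_CONSTANT)])[:,:,::-1])
mt,Tt=cam('top')
for n in ['sole_nose','sole_tail','sole','press_stop','press_mouth']:
    for d in r.tip_of(n,'top')[:2]: w=W(Tt,d['location']);print(n,round(d['confidence'],2),w,np.round(px(mt,Tt,w)),toP(w))
E
```

```text
[0.4548 0.147  0.1777] 112.0107678916957 [-0.7356  1.5053  1.4305]
sole_nose 0.79 [0.149  0.3069 0.0104] [185. 382.] [-0.3282  0.4442]
sole_nose 0.62 [0.5174 0.0025 0.0091] [316. 235.] [-0.0096  0.0879]
sole_tail 0.98 [0.3284 0.2304 0.0124] [221. 308.] [-0.1622  0.3417]
sole_tail 0.65 [0.5174 0.0041 0.0049] [316. 235.] [-0.0093  0.0896]
sole 0.96 [0.4889 0.0697 0.0009] [289. 246.] [-0.0276  0.1587]
sole 0.88 [ 0.2387  0.269  -0.0003] [204. 345.] [-0.2452  0.3933]
press_stop 0.84 [ 0.5544 -0.1564  0.0118] [380. 222.] [ 0.0032 -0.0747]
press_mouth 0.83 [ 0.5416 -0.0612  0.0157] [342. 225.] [0.0048 0.0213]
```

View pics/c3.png

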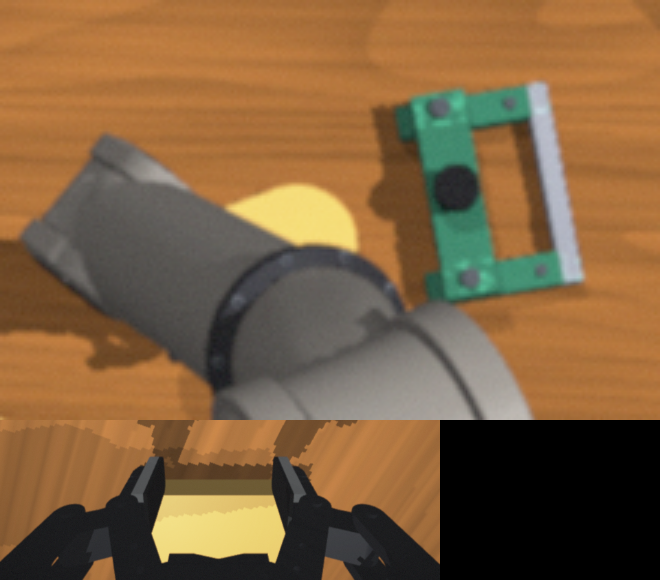

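The hand is in contact and pushing: the nose is visible at crop (355,245) and the tail sits level between the fingers. I'll check the press axis against the stop's front edge in the crop, about (530,90)–(563,283), and its bolts, then recompute the path from the hand's pose.

```bash
python3 - <<'E'
from h import *
m,T=cam('top');q=lambda u,v,z:ray(m,T,200+u/3,160+v/3,z)[:2]
def show(n,a,b):
    d=a-b;print(n,a,b,'mid',(a+b)/2,'yaw of py',np.degrees(np.arctan2(d[1],d[0]))+90,toP((a+b)/2))
show('stop front',q(530,90,.022),q(563,283,.022))
show('stop back',q(547,85,.022),q(582,281,.022))
show('bolts bridge',q(439,108,.05),q(470,278,.05))
show('rail bolts',q(510,104,.025),q(541,271,.025))
print('knob',toP(q(457,188,.074)))
s=r.get_obs();p=s['tcp_pos'];y=yaw(s);a=np.radians(y)
o=p[:2]-.086*np.array([np.cos(a),np.sin(a)]);print('sole est',toP(o),y-PH,'PH',PH)
E
```

```text
stop front [ 0.6325 -0.1458] [ 0.4709 -0.1748] mid [ 0.5517 -0.1603] yaw of py 100.16739135461195 [-0.0001 -0.0782]
stop back [ 0.6371 -0.1599] [ 0.4729 -0.1903] mid [ 0.555  -0.1751] yaw of py 100.49111104560558 [ 0.001  -0.0933]
bolts bridge [ 0.6085 -0.0693] [ 0.469  -0.0971] mid [ 0.5387 -0.0832] yaw of py 101.25479630558405 [-0.0013 -0.    ]
rail bolts [ 0.6194 -0.1291] [ 0.4799 -0.1564] mid [ 0.5496 -0.1427] yaw of py 101.07593248625965 [ 0.0005 -0.0605]
knob [-0.0024 -0.0008]
sole est [-0.0301  0.1572] 13.403190629896827 PH 98.62422873633783
```

The press yaw is nearer 100.7°, since four edge pairs agree, so I'll update the frame and recompute the waypoints.

```bash
sed -i 's/^PO=.*/PO=np.array([.5392,-.083]);PY=np.array([-.1857,.9826])/' h.py; python3 - <<'E'
from h import *
s=r.get_obs();p=s['tcp_pos'];y=yaw(s);a=np.radians(y)
o=p[:2]-.086*np.array([np.cos(a),np.sin(a)]);print('sole est',toP(o),y-PH)
z=p[2]
W_=[(p,y),tool(-.011,.1,12,z=z),tool(-.002,.05,6,z=z),tool(0,.012,0,z=z)]
for a,b in zip(W_,W_[1:]): print(b,rows(*a,*b))
E
```

```text
sole est [-0.0236  0.1579] 11.325403685553013
(array([0.4766, 0.0926, 0.1776]), np.float64(112.70201568068164)) [-5.93 -0.04 -0.   -0.07]
(array([0.5032, 0.0481, 0.1776]), np.float64(106.70201568068164)) [-5.09  0.98 -0.    0.6 ]
(array([0.521 , 0.0133, 0.1776]), np.float64(100.70201568068164)) [-3.81  0.88 -0.    0.6 ]
```

Call:
{"name": "arm_command", "arguments": {
  "plan": [
    {"tx": -0.006, "ty": 0, "tz": 0, "ax": 0, "ay": 0, "az": 0, "claw": 0.3},
    {"tx": -0.006, "ty": 0, "tz": 0, "ax": 0, "ay": 0, "az": 0, "claw": 0.3},
    {"tx": -0.006, "ty": 0, "tz": 0, "ax": 0, "ay": 0, "az": 0, "claw": 0.3},
    {"tx": -0.006, "ty": 0, "tz": 0, "ax": 0, "ay": 0, "az": 0, "claw": 0.3},
    {"tx": -0.006, "ty": 0, "tz": 0, "ax": 0, "ay": 0, "az": 0, "claw": 0.3},
    {"tx": -0.006, "ty": 0, "tz": 0, "ax": 0, "ay": 0, "az": 0, "claw": 0.3},
    {"tx": -0.006, "ty": 0, "tz": 0, "ax": 0, "ay": 0, "az": 0, "claw": 0.3},
    {"tx": -0.006, "ty": 0, "tz": 0, "ax": 0, "ay": 0, "az": 0, "claw": 0.3},
    {"tx": -0.006, "ty": 0, "tz": 0, "ax": 0, "ay": 0, "az": 0, "claw": 0.3},
    {"tx": -0.005, "ty": 0, "tz": 0, "ax": 0, "ay": 0, "az": 0, "claw": 0.3}
  ]
}}

```text
clock: 7.28
tcp_pos: [0.4769, 0.0922, 0.1777]
orientation: [1.757, 2.604, -0.0]
contact_force: [-1.0, 2.8, 0.1]
grip_width: 0.0597
gripper_force: 1.1
```

Call:
{"name": "arm_command", "arguments": {
  "plan": [
    {"tx": -0.005, "ty": 0.0008, "tz": 0, "ax": 0, "ay": 0, "az": 0.4, "claw": 0.3},
    {"tx": -0.005, "ty": 0.0008, "tz": 0, "ax": 0, "ay": 0, "az": 0.5, "claw": 0.3},
    {"tx": -0.005, "ty": 0.0008, "tz": 0, "ax": 0, "ay": 0, "az": 0.5, "claw": 0.3},
    {"tx": -0.005, "ty": 0.0008, "tz": 0, "ax": 0, "ay": 0, "az": 0.5, "claw": 0.3},
    {"tx": -0.005, "ty": 0.0008, "tz": 0, "ax": 0, "ay": 0, "az": 0.5, "claw": 0.3},
    {"tx": -0.005, "ty": 0.0008, "tz": 0, "ax": 0, "ay": 0, "az": 0.5, "claw": 0.3},
    {"tx": -0.005, "ty": 0.0008, "tz": 0, "ax": 0, "ay": 0, "az": 0.5, "claw": 0.3},
    {"tx": -0.005, "ty": 0.0008, "tz": 0, "ax": 0, "ay": 0, "az": 0.5, "claw": 0.3},
    {"tx": -0.005, "ty": 0.0008, "tz": 0, "ax": 0, "ay": 0, "az": 0.5, "claw": 0.3},
    {"tx": -0.004, "ty": 0.0008, "tz": 0, "ax": 0, "ay": 0, "az": 0.5, "claw": 0.3}
  ]
}}

```text
clock: 8.12
tcp_pos: [0.5011, 0.0489, 0.1777]
orientation: [1.868, 2.526, -0.0]
contact_force: [-0.5, 1.8, 1.2]
grip_width: 0.0599
gripper_force: 1.1
```

```bash
python3 - <<'E'
from h import *
s=r.get_obs();p=s['tcp_pos'];y=yaw(s);a=np.radians(y)
o=p[:2]-.086*np.array([np.cos(a),np.sin(a)]);print('sole est',toP(o),y-PH,s['contact_force'],s['clock'])
im=shot('wrist','w4.png');top=shot('top','t4.png');c=cv2.resize(top[160:300,220:420],None,fx=3,fy=3)
w=cv2.resize(im,(600,450))[270:]
cv2.imwrite('pics/c4.png',np.vstack([c,w])[:,:,::-1])
z=p[2];b=tool(0,.012,0,z=z);print(b,rows(p,y,*b))
E
```

```text
sole est [-0.0034  0.0512] 6.3482121194920325 [-0.4572  1.7773  1.2277] 8.1167
(array([0.521 , 0.0133, 0.1777]), np.float64(100.70201568068164)) [-3.94  1.06 -0.    0.63]
```

View pics/c4.png

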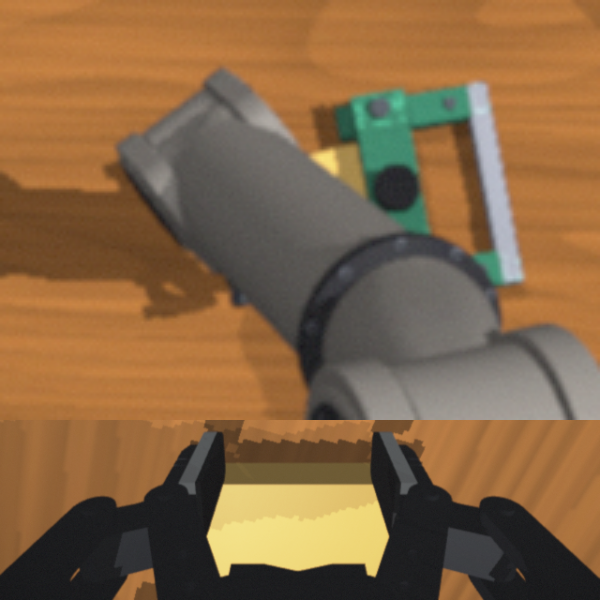

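The sole's nose is under the bridge (its side is visible at crop (340,155)), and the tail is flush on the fingers. Pushing force is about 2 N. I'll continue with the straightening arc.

Call:
{"name": "arm_command", "arguments": {
  "plan": [
    {"tx": -0.0039, "ty": 0.001, "tz": 0, "ax": 0, "ay": 0, "az": 0.6, "claw": 0.3},
    {"tx": -0.0039, "ty": 0.001, "tz": 0, "ax": 0, "ay": 0, "az": 0.6, "claw": 0.3},
    {"tx": -0.0039, "ty": 0.001, "tz": 0, "ax": 0, "ay": 0, "az": 0.6, "claw": 0.3},
    {"tx": -0.0039, "ty": 0.001, "tz": 0, "ax": 0, "ay": 0, "az": 0.6, "claw": 0.3},
    {"tx": -0.0039, "ty": 0.001, "tz": 0, "ax": 0, "ay": 0, "az": 0.6, "claw": 0.3},
    {"tx": -0.0039, "ty": 0.001, "tz": 0, "ax": 0, "ay": 0, "az": 0.6, "claw": 0.3},
    {"tx": -0.0039, "ty": 0.001, "tz": 0, "ax": 0, "ay": 0, "az": 0.6, "claw": 0.3},
    {"tx": -0.0039, "ty": 0.001, "tz": 0, "ax": 0, "ay": 0, "az": 0.6, "claw": 0.3},
    {"tx": -0.0039, "ty": 0.001, "tz": 0, "ax": 0, "ay": 0, "az": 0.6, "claw": 0.3},
    {"tx": -0.0039, "ty": 0.001, "tz": 0, "ax": 0, "ay": 0, "az": 0.6, "claw": 0.3}
  ]
}}

```text
clock: 9.05
tcp_pos: [0.5204, 0.0138, 0.1777]
orientation: [1.997, 2.425, -0.0]
contact_force: [-0.6, 1.2, -1.5]
grip_width: 0.06
gripper_force: 0.5
```

```bash
python3 - <<'E'
from h import *
s=r.get_obs();p=s['tcp_pos'];y=yaw(s);a=np.radians(y)
o=p[:2]-.086*np.array([np.cos(a),np.sin(a)]);print('sole est',toP(o),y-PH,s['contact_force'],s['clock'])
im=shot('wrist','w5.png');top=shot('top','t5.png');c=cv2.resize(top[160:300,220:420],None,fx=3,fy=3)
cv2.imwrite('pics/c5.png',np.vstack([c,cv2.resize(im,(600,450))[270:]])[:,:,::-1])
b=tool(0,0,0,z=p[2]);print(b,rows(p,y,*b))
E
```

```text
sole est [0.     0.0127] 0.3503047946346527 [-0.5953  1.1846 -1.4664] 9.05
(array([0.5232, 0.0015, 0.1777]), np.float64(100.70201568068164)) [-1.27  0.05 -0.    0.04]
```

View pics/c5.png

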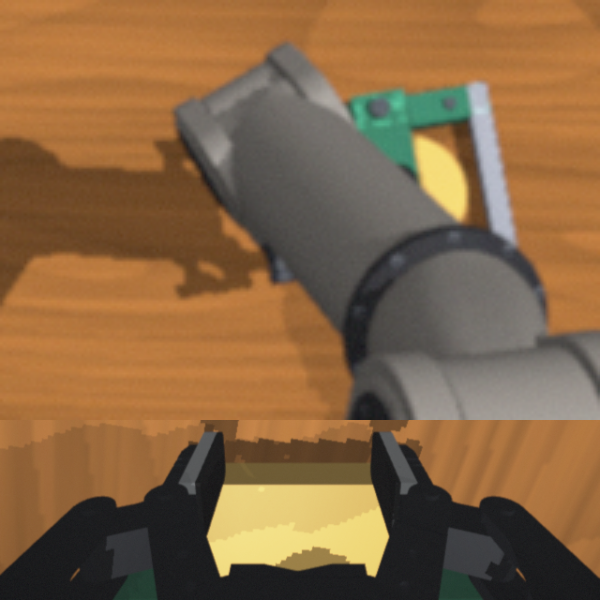

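The nose is through the bridge and 12–15 mm short of the stop (crop (468,195) against the stop at about 490). I'll push gently to contact.

Call:
{"name": "arm_command", "arguments": {
  "plan": [
    {"tx": -0.001, "ty": 0, "tz": 0, "ax": 0, "ay": 0, "az": 0, "claw": 0.3},
    {"tx": -0.001, "ty": 0, "tz": 0, "ax": 0, "ay": 0, "az": 0, "claw": 0.3},
    {"tx": -0.001, "ty": 0, "tz": 0, "ax": 0, "ay": 0, "az": 0, "claw": 0.3},
    {"tx": -0.001, "ty": 0, "tz": 0, "ax": 0, "ay": 0, "az": 0, "claw": 0.3},
    {"tx": -0.001, "ty": 0, "tz": 0, "ax": 0, "ay": 0, "az": 0, "claw": 0.3},
    {"tx": -0.001, "ty": 0, "tz": 0, "ax": 0, "ay": 0, "az": 0, "claw": 0.3},
    {"tx": -0.001, "ty": 0, "tz": 0, "ax": 0, "ay": 0, "az": 0, "claw": 0.3},
    {"tx": -0.001, "ty": 0, "tz": 0, "ax": 0, "ay": 0, "az": 0, "claw": 0.3},
    {"tx": -0.001, "ty": 0, "tz": 0, "ax": 0, "ay": 0, "az": 0, "claw": 0.3},
    {"tx": 0, "ty": 0, "tz": 0, "ax": 0, "ay": 0, "az": 0, "claw": 0.3}
  ]
}}

```text
clock: 9.98
tcp_pos: [0.522, 0.0051, 0.1777]
orientation: [1.996, 2.426, 0.0]
contact_force: [0.3, 0.2, 0.1]
grip_width: 0.0598
gripper_force: 0.4
```

Call:
{"name": "arm_command", "arguments": {
  "plan": [
    {"tx": -0.0005, "ty": 0, "tz": 0, "ax": 0, "ay": 0, "az": 0, "claw": 0.3},
    {"tx": -0.0005, "ty": 0, "tz": 0, "ax": 0, "ay": 0, "az": 0, "claw": 0.3},
    {"tx": -0.0005, "ty": 0, "tz": 0, "ax": 0, "ay": 0, "az": 0, "claw": 0.3},
    {"tx": -0.0005, "ty": 0, "tz": 0, "ax": 0, "ay": 0, "az": 0, "claw": 0.3},
    {"tx": -0.0005, "ty": 0, "tz": 0, "ax": 0, "ay": 0, "az": 0, "claw": 0.3},
    {"tx": -0.0005, "ty": 0, "tz": 0, "ax": 0, "ay": 0, "az": 0, "claw": 0.3},
    {"tx": 0, "ty": 0, "tz": 0, "ax": 0, "ay": 0, "az": 0, "claw": 0.3},
    {"tx": 0, "ty": 0, "tz": 0, "ax": 0, "ay": 0, "az": 0, "claw": 0.3},
    {"tx": 0, "ty": 0, "tz": 0, "ax": 0, "ay": 0, "az": 0, "claw": 0.3},
    {"tx": 0, "ty": 0, "tz": 0, "ax": 0, "ay": 0, "az": 0, "claw": 0.3}
  ]
}}

```text
clock: 10.82
tcp_pos: [0.5226, 0.0024, 0.1777]
orientation: [1.996, 2.426, -0.0]
contact_force: [-1.2, 1.5, 1.4]
grip_width: 0.0596
gripper_force: 0.6
```

Call:
{"name": "arm_command", "arguments": {
  "plan": [
    {"tx": -0.0005, "ty": 0, "tz": 0, "ax": 0, "ay": 0, "az": 0, "claw": 0.3},
    {"tx": -0.0005, "ty": 0, "tz": 0, "ax": 0, "ay": 0, "az": 0, "claw": 0.3},
    {"tx": -0.0005, "ty": 0, "tz": 0, "ax": 0, "ay": 0, "az": 0, "claw": 0.3},
    {"tx": 0, "ty": 0, "tz": 0, "ax": 0, "ay": 0, "az": 0, "claw": 0.3},
    {"tx": 0, "ty": 0, "tz": 0, "ax": 0, "ay": 0, "az": 0, "claw": 0.3},
    {"tx": 0, "ty": 0, "tz": 0, "ax": 0, "ay": 0, "az": 0, "claw": 0.3},
    {"tx": 0, "ty": 0, "tz": 0, "ax": 0, "ay": 0, "az": 0, "claw": 0.3},
    {"tx": 0, "ty": 0, "tz": 0, "ax": 0, "ay": 0, "az": 0, "claw": 0.3},
    {"tx": 0, "ty": 0, "tz": 0, "ax": 0, "ay": 0, "az": 0, "claw": 0.3},
    {"tx": 0, "ty": 0, "tz": 0, "ax": 0, "ay": 0, "az": 0, "claw": 0.3}
  ]
}}

```text
clock: 11.65
tcp_pos: [0.5228, 0.001, 0.1777]
orientation: [1.996, 2.426, -0.0]
contact_force: [0.1, 1.7, 0.9]
grip_width: 0.0599
gripper_force: 0.7
```

Call:
{"name": "arm_command", "arguments": {
  "plan": [
    {"tx": -0.0005, "ty": 0, "tz": 0, "ax": 0, "ay": 0, "az": 0, "claw": 0.3},
    {"tx": -0.0005, "ty": 0, "tz": 0, "ax": 0, "ay": 0, "az": 0, "claw": 0.3},
    {"tx": -0.0005, "ty": 0, "tz": 0, "ax": 0, "ay": 0, "az": 0, "claw": 0.3},
    {"tx": 0, "ty": 0, "tz": 0, "ax": 0, "ay": 0, "az": 0, "claw": 0.3},
    {"tx": 0, "ty": 0, "tz": 0, "ax": 0, "ay": 0, "az": 0, "claw": 0.3},
    {"tx": 0, "ty": 0, "tz": 0, "ax": 0, "ay": 0, "az": 0, "claw": 0.3},
    {"tx": 0, "ty": 0, "tz": 0, "ax": 0, "ay": 0, "az": 0, "claw": 0.3},
    {"tx": 0, "ty": 0, "tz": 0, "ax": 0, "ay": 0, "az": 0, "claw": 0.3},
    {"tx": 0, "ty": 0, "tz": 0, "ax": 0, "ay": 0, "az": 0, "claw": 0.3},
    {"tx": 0, "ty": 0, "tz": 0, "ax": 0, "ay": 0, "az": 0, "claw": 0.3}
  ]
}}

```text
clock: 12.48
tcp_pos: [0.5231, -0.0005, 0.1777]
orientation: [1.996, 2.426, -0.0]
contact_force: [-0.4, 1.4, 1.3]
grip_width: 0.0597
gripper_force: 0.7
```

```bash
python3 - <<'E'
from h import *
s=r.get_obs();p=s['tcp_pos'];y=yaw(s);a=np.radians(y)
o=p[:2]-.086*np.array([np.cos(a),np.sin(a)]);print('sole est',toP(o),y-PH,s['contact_force'],s['clock'])
top=shot('top','t6.png');c=cv2.resize(top[175:265,310:410],None,fx=6,fy=6,interpolation=cv2.INTER_CUBIC)
cv2.imwrite('pics/c6.png',c[:,:,::-1])
E
```

```text
sole est [ 0.0001 -0.002 ] 0.4138766220702905 [-0.4276  1.4118  1.2659] 12.4833
```

View pics/c6.png

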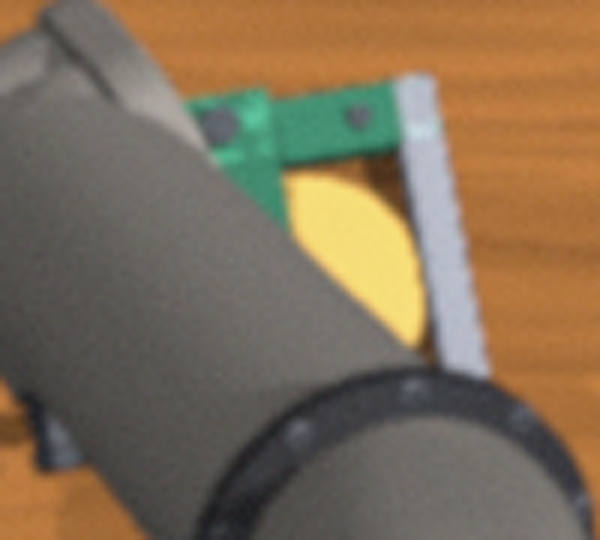

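The nose is nearly on the stop, about 2–3 mm short near (425,310). I'll keep going in small steps.

Call:
{"name": "arm_command", "arguments": {
  "plan": [
    {"tx": -0.0005, "ty": 0, "tz": 0, "ax": 0, "ay": 0, "az": 0, "claw": 0.3},
    {"tx": -0.0005, "ty": 0, "tz": 0, "ax": 0, "ay": 0, "az": 0, "claw": 0.3},
    {"tx": -0.0005, "ty": 0, "tz": 0, "ax": 0, "ay": 0, "az": 0, "claw": 0.3},
    {"tx": 0, "ty": 0, "tz": 0, "ax": 0, "ay": 0, "az": 0, "claw": 0.3},
    {"tx": 0, "ty": 0, "tz": 0, "ax": 0, "ay": 0, "az": 0, "claw": 0.3},
    {"tx": 0, "ty": 0, "tz": 0, "ax": 0, "ay": 0, "az": 0, "claw": 0.3},
    {"tx": 0, "ty": 0, "tz": 0, "ax": 0, "ay": 0, "az": 0, "claw": 0.3},
    {"tx": 0, "ty": 0, "tz": 0, "ax": 0, "ay": 0, "az": 0, "claw": 0.3},
    {"tx": 0, "ty": 0, "tz": 0, "ax": 0, "ay": 0, "az": 0, "claw": 0.3},
    {"tx": 0, "ty": 0, "tz": 0, "ax": 0, "ay": 0, "az": 0, "claw": 0.3}
  ]
}}

```text
clock: 13.37
tcp_pos: [0.5232, -0.0009, 0.1777]
orientation: [-1.994, -2.426, -0.002]
contact_force: [-1.9, 4.5, 1.8]
grip_width: 0.0598
gripper_force: 2.7
```

The force rose to 4.5 N and the hand stalled, so the nose is on the stop. I'll draw the hand back and then up.

Call:
{"name": "arm_command", "arguments": {
  "plan": [
    {"tx": 0.002, "ty": 0, "tz": 0, "ax": 0, "ay": 0, "az": 0, "claw": 0.3},
    {"tx": 0.003, "ty": 0, "tz": 0, "ax": 0, "ay": 0, "az": 0, "claw": 0.3},
    {"tx": 0.006, "ty": 0, "tz": 0, "ax": 0, "ay": 0, "az": 0, "claw": 0.3},
    {"tx": 0.008, "ty": 0, "tz": 0, "ax": 0, "ay": 0, "az": 0, "claw": 0.3},
    {"tx": 0.008, "ty": 0, "tz": 0, "ax": 0, "ay": 0, "az": 0, "claw": 0.3},
    {"tx": 0.008, "ty": 0, "tz": 0, "ax": 0, "ay": 0, "az": 0, "claw": 0.3},
    {"tx": 0.008, "ty": 0, "tz": 0, "ax": 0, "ay": 0, "az": 0, "claw": 0.3},
    {"tx": 0.008, "ty": 0, "tz": -0.01, "ax": 0, "ay": 0, "az": 0, "claw": 0.3},
    {"tx": 0.008, "ty": 0, "tz": -0.015, "ax": 0, "ay": 0, "az": 0, "claw": 0.3},
    {"tx": 0.008, "ty": 0, "tz": -0.015, "ax": 0, "ay": 0, "az": 0, "claw": 0.3}
  ]
}}

```text
clock: 14.2
tcp_pos: [0.51, 0.0649, 0.2185]
orientation: [-1.994, -2.426, 0.001]
contact_force: [0.3, 0.2, 0.3]
grip_width: 0.06
gripper_force: 0.0
```

Call:
{"name": "arm_command", "arguments": {
  "plan": [
    {"tx": 0.02, "ty": 0, "tz": -0.015, "ax": 0, "ay": 0, "az": 0, "claw": 0.3},
    {"tx": 0.02, "ty": 0, "tz": -0.015, "ax": 0, "ay": 0, "az": 0, "claw": 0.3},
    {"tx": 0.02, "ty": 0, "tz": -0.015, "ax": 0, "ay": 0, "az": 0, "claw": 0.3},
    {"tx": 0.02, "ty": 0, "tz": -0.015, "ax": 0, "ay": 0, "az": 0, "claw": 0.3},
    {"tx": 0.02, "ty": 0, "tz": -0.015, "ax": 0, "ay": 0, "az": 0, "claw": 0.3},
    {"tx": 0.02, "ty": 0, "tz": -0.015, "ax": 0, "ay": 0, "az": 0, "claw": 0.3},
    {"tx": 0.02, "ty": 0, "tz": -0.015, "ax": 0, "ay": 0, "az": 0, "claw": 0.3},
    {"tx": 0.01, "ty": 0, "tz": -0.005, "ax": 0, "ay": 0, "az": 0, "claw": 0.3},
    {"tx": 0, "ty": 0, "tz": 0, "ax": 0, "ay": 0, "az": 0, "claw": 0.3},
    {"tx": 0, "ty": 0, "tz": 0, "ax": 0, "ay": 0, "az": 0, "claw": 0.3}
  ]
}}

```text
clock: 15.03
tcp_pos: [0.4813, 0.2108, 0.3276]
orientation: [1.994, 2.427, -0.001]
contact_force: [-0.5, -1.1, -0.1]
grip_width: 0.0596
gripper_force: 0.0
```

```bash
python3 - <<'E'
from h import *
s=r.get_obs();print(s['tcp_pos'],s['contact_force'],s['clock'])
m,T=cam('top');top=shot('top','t7.png');c=cv2.resize(top[175:265,300:410],None,fx=6,fy=6,interpolation=cv2.INTER_CUBIC)
cv2.imwrite('pics/c7.png',c[:,:,::-1])
for n in ['sole_nose','sole_tail','sole','press_stop','press']:
    for d in r.tip_of(n,'top')[:2]: w=W(T,d['location']);print(n,round(d['confidence'],2),w,toP(w))
E
```

```text
[0.4813 0.2108 0.3276] [-0.5208 -1.1429 -0.079 ] 15.0333
sole_nose 0.83 [0.1492 0.3097 0.0137] [-0.3103  0.4583]
sole_nose 0.61 [ 0.5576 -0.1514  0.0041] [ 0.0054 -0.0706]
sole_tail 0.79 [0.3267 0.2292 0.0119] [-0.1508  0.3462]
sole_tail 0.68 [ 0.5299 -0.013   0.0053] [0.0039 0.0705]
sole 0.72 [ 0.5443 -0.085   0.0017] [ 0.0046 -0.0029]
sole 0.71 [0.2394 0.2679 0.0016] [-0.2294  0.4004]
press_stop 0.95 [ 0.5542 -0.1539  0.0126] [ 0.0016 -0.0724]
press 0.6 [ 0.5402 -0.0836 -0.0004] [ 0.0009 -0.0008]
press 0.6 [ 0.541  -0.0621  0.0105] [0.0057 0.0202]
```

View pics/c7.png

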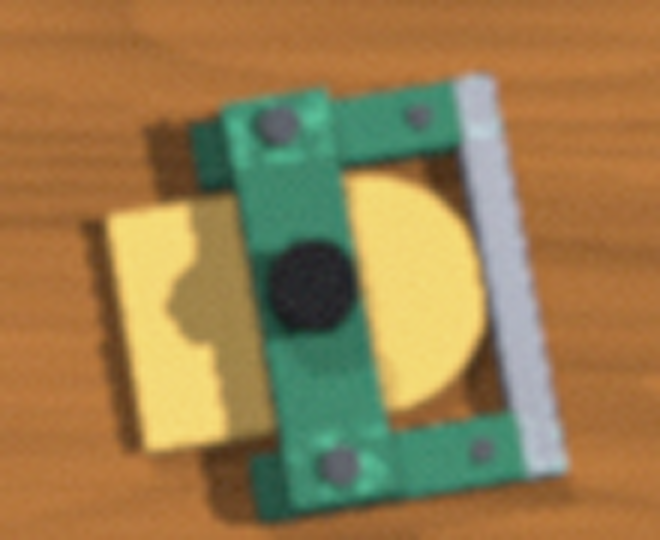

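The nose touches the stop at about (487,285). The tail edge, (107,215)–(145,450), is square to the passage, the sole is centred to within about 5 mm, and the hand is clear. I'm handing in.

```bash
python3 -c "
from bench import r
print(r.hand_in())"
```

```text
the job is handed in; nothing more can be done
None
```

The smaller sole blank is flat under the bridge with its nose on the back stop (pushed home at about 4.5 N), centred to within about 5 mm, the hand is clear, and I handed the job in at about 15 s; no verdict came back.

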